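# Switch on the food warmer at its guarded push-and-turn dial

### The arm

A 6-joint arm with a two-finger parallel gripper is mounted at the origin on a cart in front of the work surface, level with it; the furniture and walls round the work are solid. World frame = base frame: x ahead of the robot, y to its left, z up, the work surface at z = 0. Lengths are in m, angles in degrees, forces in N, time in s.
With the tool pointing down it reaches from about 0.35 to 0.875 m from the base axis. Payload 4.2 kg.
Tool frame: the origin (TCP) lies on the centre line of the jaws, within the pads' length; the fingertips stand 19 mm ahead of it and the grasp point (between the pads) is the TCP; z points along the fingers, y is the line along which they close (so a half turn about z gives the same grasp; the last joint's range is limited). The gripper opens to 87 mm and grips with 3 to 60 N. Pads are 19 mm wide; open, the fingers measure 117 mm over their backs; the gripper's body (75 mm by 190 mm) begins 51 mm behind the grasp point.
Start: joints at [91.994, 22.042, 0.453, 0, -68.411, -14.817], TCP at [0.139, 0.609, 0.242] pointing down, gripper open.
Joint ranges: [-179.83, 179.83], [-69.29, 118.12], [-61.27, 80.66], [-181.25, 117.63], [-171.15, -9.14], [-177.46, 177.46]. Speed limits (degrees/s): [159.86, 159.86, 180, 180, 180, 180].

### API

Orientations are given as a 3x3 rotation matrix whose columns are the frame's x, y, z axes.
In Python, from station import sense, capture, finish_job, search_frame, masks_of gives the robot as it stands.
- The arm moves only by the tool drive_tool, never from a script. Its argument "rows" is a list of rows, each a list of 7 numbers: the opening in per cent of the stroke, from 0 (shut) to 100 (fully open), then the shift along the world's x, y, z in mm, then the turn, a rotation vector about the world's x, y, z in rad. In form: [[fingers, dx, dy, dz, wx, wy, wz], ...]. A call has 1 to 5 rows; each row shifts and turns the commanded pose from where the row before left it; what a row does not reach is not made up. A row lasts 1/12 s, in which the tool goes at most 41.7 mm and 7.16 degrees, less where a joint would pass 70% of its speed; a pose out of reach is approached as far as the arm can. A call is refused whole if a number of a shift passes 41.7 or a number of a turn 0.125, either way. A call with a gripper value outside its range is refused whole. The fingers move at their own pace and stop on an object; the grip force is fixed at half the most. Time passes only in rows, so rows that do not move let the fingers close. It gives the time, the measured TCP pose, the force, the opening and the grip force at its end, in the units of the state.
- sense(): the state, without advancing time (a new reading comes with each control period).
- capture(name): name is "side" or "top"; returns a dict with "frame" (420x560x3 uint8, red, green, blue), "z_map" (420x560 float32, m along the optical axis (not along the pixel's ray), 0 where there is no reading), "fx", "fy", "cx", "cy" (pixels), "R" (3x3) and "t" (3): a world point X has camera coordinates R X + t. Camera axes: x right, y down, z forward; pixel columns grow to the right and rows downward; lengths in m; the calibration is good to about 2 mm. A picture is of the moment at which its call begins.
- finish_job(): hands the job in; it is judged then, once.
Trained networks look in a picture, given as the dict that the camera call returned (one of the last four; its "shot" number tells which), for a name from the list of things; names that differ only in an ending like _2 or _b are one class to them, and where a whole thing is asked for, a point or a joint stands for the part that bears it (a point fixed in the world has none). Each returns a list of dicts, best first, with "p" (0 to 1); they miss things now and then, are a little off and sometimes report something else, mostly with a low value. They report only what shows in the picture. A call takes as long as a camera call.
- search_frame(label, picture): "xy" ([column, row] in pixels, amid what is visible of it).
- masks_of(label, picture): "region" (420x560 bool, what is visible of it) and "xy" ([column, row] in pixels, amid what is visible of it).
The state is a dict: "time_s": time; "joints": joint angles; "joint_velocities": joint speeds; "effort": joint torques, N m; "tcp_pos": TCP position; "ee_rot": TCP orientation; "wrist_force": force on the tool from outside, world axes, zero at the start; "moment": the same for the moment, N m; "gripper_width": opening from 0.0 (shut) to 1.0 (fully open); "gripper_force": force on a finger pad.
Only numpy, scipy, OpenCV 4.12 (cv2) and the standard library are available. Lean on these libraries where they do the work, as an engineer would, in place of code of your own. Each camera call takes 0.05 s, during which the arm holds its last target. There are 200 camera calls.

### The job

Switch on the food warmer under the glass dish: slide the grey guard fully open, push the sunken dial down until you feel it bottom, and, keeping it down, turn it clockwise (seen from above) to its stop at the red dot, where you let it spring fully up and lock. Then slide the guard fully shut again. Be gentle: force the dial neither against its bottom nor its stop (less than 12 N beyond its spring), and leave the dish and the other loose things as they stand.

Things in the scene. Friction and masses are not known exactly. Their poses are not given: they have to be found in the camera images.
- warmer: White food warmer, a fixed box 200 mm (x) by 400 mm (y) by 85 mm high. Origin: centre of its underside, on the worktop; z up, -x is its front. Round steel warming plate (radius 66, top at z = 89) centred at x 0, y +125, with the dish on it. Two low guide rails for the guard (top at z = 94) run along y at x = -59 and +59, from y -184 to +48; a cross rail joins them at y +50.
- well_rim (a point): Centre of the mouth of the round well in the warmer's top, at x 0, y -10, z 85 mm in the warmer's frame, whose axes it has. The well is 90 mm across, its floor at z = 36. The dial stands in it, its bar's top 8 mm below the mouth. Fingers opened to more than 90 mm over their backs do not fit in.
- guard (a joint): Flat grey guard plate over the well (108 x 106 mm, top at z = 91 in the warmer's frame); slides along the warmer's -y: 0 = fully shut over the well, 0.115 m = fully open, both against a stop. Starts at 0 to 0.02. Stays where it is left; takes about 2 N to move.
- guard_fin (a point): Point on the guard's black upright fin, its handle: 50 mm along the warmer's x, 12 mm thick along y, 23 mm high over the plate. The point is on the fin's centre, 6 mm below its top; axes as the warmer's. With the guard shut the fin is 36 mm from the dial's axis toward -y.
- dial (a joint): Angle of the dial, growing clockwise seen from above: about 0 = off (start; white mark at the black dot), 1.25 = on (white mark at the red dot). At both, a notch of +-0.1 rad lets the dial stand fully up, locked against turning; in between the lock holds it down. Hard stops about 0.1 rad beyond 1.25 and before 0.
- dial_grip (a point): Centre of the top face of the dial's grip bar, on the turning axis; z up, x along the bar. Bar 44 mm long, 13 thick, 24 high over a round black skirt (radius 36) that moves with it. With the dial up, the point is 77 mm above the warmer's underside. When off, the bar is turned +0.6 rad (anticlockwise) from the warmer's x axis.
- dial_stem: Sprung stem carrying the dial; sinks when pressed. Origin on the axis under the skirt. Spring: 4 N at the top, +0.25 N per mm. The hidden lock's depth differs at each start: the dial is free to turn after 2.5 to 15.5 mm of push and meets a stiff pad (20 N/mm) 1 mm lower, at 5 to 8 N of spring. Press slowly to 11 to 15 N in all, then turn. Over 12 N between dial and lock or pad spoils it.
- dish: Small clear glass dish, 69 mm across, 38 mm high, loose on the warming plate. Origin: centre of its underside.
- mug: Brown mug, 78 mm across with a handle, 126 mm high, loose, at the left. Origin: centre of its underside.
- tin: Small food tin with red and blue label, 57 mm across, 72 mm high, loose, at the left front. Origin: centre of its underside.
- spice_a: Spice jar with green cap, 46 mm across, 106 mm high, loose, at the back. Origin: centre of its underside.
- spice_b: Spice jar with dark brown cap, 44 mm across, 105 mm high, loose, at the back. Origin: centre of its underside.

How it is judged (in metres and radians):
On the way, in this order (a step that is already met when the one before it is completed fails the run):
1. the guard is slid fully open (value of joint guard above 0.107 m), for 0.1 s.
2. the dial is turned to the red dot and stands fully up, locked there (value of joint dial between 1.1 and 1.4 rad and z of dial_grip in the frame of warmer above 0.0752 m), for 0.2 s.
At the end, for the whole second after the job is handed in: the dial stands up again (within about 2 mm) at the on position (1.10 to 1.40 rad) and the guard is shut to within 8 mm; nothing else was disturbed (all of step 2 and value of joint guard below 0.008 m); the robot touches nothing.
It fails at once if the dial is forced against its bottom or stop with more than 12 N (contact force between dial_stem and warmer above 12 N).
It fails at once if the dish or another loose thing is moved by more than 25 mm or tipped (distance of any of dish, mug, tin, spice_a, spice_b from where it was at the start of the episode above 0.025 m or angle between any of dish, mug, tin, spice_a, spice_b's own z axis and vertical above 0.35 rad).
It also fails if it takes over 64 s, if anything falls off the work surface, if the arm or the gripper's body presses on something with over 40 N, if the wrist force passes 120 N, or if a joint passes its speed limit or range.

## Working session

There is one attempt and no reset: what is moved stays moved. The work goes in short steps, Python scripts to look and compute and a tool call to move; the robot and the scene stay as the last step left them, time stands still between calls to the robot, and variables do not carry over. Pictures are saved under pics/ and viewed, at most 10 in all, crops included, and the job is handed in when it is done.

Besides the shell and the picture viewer there is one more tool, called after ">>>" as name([rows], argument=value, ...), one row to a line, values as JSON. drive_tool: Moves the arm, as the interface text tells. Its arguments: {"type":"object","properties":{"rows":{"type":"array"}},"required":["rows"]}

```bash
mkdir -p pics
cat > h.py <<'E'
import numpy as np, cv2
from station import *
def save(c,n,crop=None,s=1):
    f=c["frame"][:,:,::-1]
    if crop: f=f[crop[1]:crop[3],crop[0]:crop[2]]
    cv2.imwrite("pics/"+n,cv2.resize(f,None,fx=s,fy=s,interpolation=cv2.INTER_CUBIC))
def cloud(c):
    z=c["z_map"].astype(float); v,u=np.indices(z.shape)
    P=np.stack([(u-c["cx"])/c["fx"]*z,(v-c["cy"])/c["fy"]*z,z],-1)
    W=(P-c["t"])@c["R"]; W[z==0]=np.nan; return W
E
python3 - <<'E'
from h import *
s=sense(); print(s["time_s"],s["tcp_pos"],s["ee_rot"],s["wrist_force"])
for n in("top","side"):
    c=capture(n); W=cloud(c); save(c,n+"0.png"); print(n,-c["R"].T@c["t"])
    for l in("warmer","guard","guard_fin","dish","mug","tin","spice_a","spice_b"):
        m=masks_of(l,c)
        for r in m[:2]:
            q=W[r["region"]]; q=q[~np.isnan(q[:,0])]
            print(l,round(r["p"],2),np.round(r["xy"]),len(q),np.round(np.percentile(q,[2,50,98],axis=0),3).tolist() if len(q) else "")
E
```

```text
0.0 [0.13857599 0.60888762 0.24048112] [[ 9.75021611e-01 -2.22109695e-01 -3.77166291e-04]
 [-2.22109993e-01 -9.75019343e-01 -2.10500703e-03]
 [ 9.97980396e-05  2.13619975e-03 -9.99997713e-01]] [-0.38714683 -0.69511136 -0.620572  ]
top [0.53862789 0.25072023 0.92372421]
warmer 0.9 [332. 256.] 15873 [[0.453, -0.066, 0.082], [0.549, 0.118, 0.086], [0.651, 0.319, 0.096]]
guard 0.82 [335. 254.] 2389 [[0.498, 0.058, 0.088], [0.549, 0.109, 0.091], [0.602, 0.16, 0.114]]
guard 0.69 [178. 279.] 698 [[0.471, 0.434, 0.003], [0.497, 0.457, 0.069], [0.523, 0.488, 0.073]]
guard_fin 0.71 [336. 251.] 2401 [[0.5, 0.057, 0.088], [0.551, 0.109, 0.091], [0.602, 0.16, 0.114]]
dish 0.98 [271. 252.] 853 [[0.522, 0.224, 0.092], [0.553, 0.255, 0.103], [0.584, 0.286, 0.128]]
dish 0.52 [262. 170.] 496 [[0.724, 0.256, 0.006], [0.739, 0.276, 0.105], [0.768, 0.297, 0.108]]
mug 0.93 [177. 214.] 1318 [[0.598, 0.411, 0.006], [0.645, 0.466, 0.076], [0.677, 0.494, 0.127]]
tin 0.61 [177. 278.] 637 [[0.471, 0.434, 0.021], [0.497, 0.457, 0.069], [0.523, 0.486, 0.073]]
spice_a 0.63 [263. 169.] 511 [[0.724, 0.256, -0.0], [0
[... 765 characters left out ...]
 0.29, 0.126]]
mug 0.88 [289. 318.] 4369 [[0.599, 0.417, 0.013], [0.637, 0.486, 0.085], [0.68, 0.501, 0.126]]
mug 0.64 [323. 225.] 13609 [[0.456, -0.057, 0.011], [0.556, 0.238, 0.085], [0.656, 0.334, 0.1]]
tin 0.8 [380. 339.] 1938 [[0.471, 0.439, 0.002], [0.499, 0.481, 0.061], [0.523, 0.493, 0.072]]
spice_a 0.96 [234. 192.] 1036 [[0.741, 0.074, 0.002], [0.761, 0.104, 0.064], [0.785, 0.111, 0.106]]
spice_a 0.65 [231. 250.] 1408 [[0.725, 0.265, 0.005], [0.745, 0.297, 0.069], [0.768, 0.304, 0.107]]
spice_b 0.96 [234. 192.] 1036 [[0.741, 0.074, 0.002], [0.761, 0.104, 0.064], [0.785, 0.111, 0.106]]
spice_b 0.65 [231. 250.] 1408 [[0.725, 0.265, 0.005], [0.745, 0.297, 0.069], [0.768, 0.304, 0.107]]
```

View pics/top0.png

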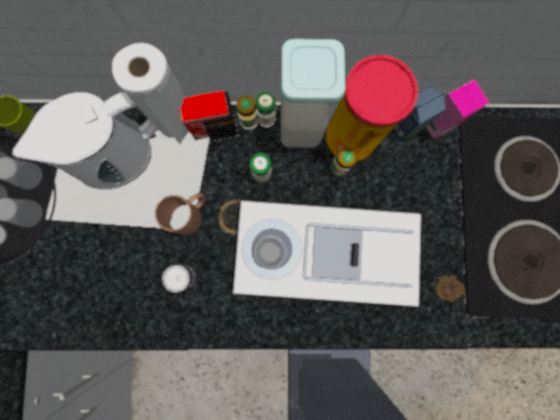

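View pics/side0.png

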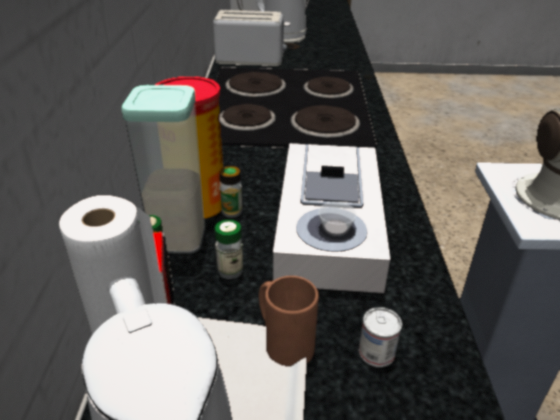

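Run:
```python
from h import *
for n in("top","side"):
    c=capture(n); W=cloud(c).reshape(-1,3); W=W[~np.isnan(W[:,0])]
    b=(W[:,0]>.42)&(W[:,0]<.69)&(W[:,1]>-.12)&(W[:,1]<.36)
    q=W[b&(W[:,2]>.078)&(W[:,2]<.1)]
    r=cv2.minAreaRect(q[:,:2].astype(np.float32)); print(n,r)
    (cx,cy),_,a=r; a=(a+45)%90-45; th=np.radians(a)
    R=np.array([[np.cos(th),-np.sin(th)],[np.sin(th),np.cos(th)]])
    L=(W[:,:2]-[cx,cy])@R
    f=L[b&(W[:,2]>.103)&(L[:,1]<.04)]; zf=W[b&(W[:,2]>.103)&(L[:,1]<.04)][:,2]
    print(a,"fin local",f.min(0),f.max(0),f.mean(0),zf.max(),len(f))
    w=np.array([cx,cy])+R@[0,-.01]; print("dial",w)
    sel=b&(W[:,2]>.083)&(W[:,2]<.0875); h=L[sel]; print("top z",np.median(W[sel][:,2]))
```

```text
top ((0.5521724820137024, 0.12618091702461243), (0.4009571075439453, 0.20032820105552673), 85.95277404785156)
-4.0472259521484375 fin local [-0.02492925 -0.05983641] [ 0.02414088 -0.04715828] [-0.00070964 -0.05253368] 0.1183629743871819 151
dial [0.5514667  0.11620585]
top z 0.08530674845320146
side ((0.5518185496330261, 0.12895998358726501), (0.40567508339881897, 0.2002529799938202), 86.0732650756836)
-3.9267349243164062 fin local [-0.02446292 -0.06350062] [ 0.02410808 -0.04543617] [-0.00040381 -0.05057608] 0.11519581914334276 159
dial [0.55113374 0.11898346]
top z 0.08479434910876674
```

>>> drive_tool([
  [100,25,-32.5,0,0,0,0.01],
  [100,25,-32.5,0,0,0,0.01],
  [100,25,-32.5,0,0,0,0.01],
  [100,25,-32.5,0,0,0,0.01],
  [100,25,-32.5,0,0,0,0.01],
])

```text
time_s: 1.42
tcp_pos: [0.2644, 0.4453, 0.2417]
ee_rot: [[0.985, -0.172, 0.0], [-0.172, -0.985, 0.0], [0.0, -0.0, -1.0]]
wrist_force: [0.1, 0.3, 1.0]
gripper_width: 1.002
gripper_force: 0.0
```

>>> drive_tool([
  [100,25,-32.5,0,0,0,0.01],
  [100,25,-32.5,0,0,0,0.01],
  [100,25,-32.5,0,0,0,0.01],
  [100,25,-32.5,0,0,0,0.01],
  [100,25,-32.5,0,0,0,0.01],
])

```text
time_s: 1.83
tcp_pos: [0.3895, 0.2827, 0.242]
ee_rot: [[0.992, -0.122, 0.001], [-0.122, -0.992, 0.001], [0.001, -0.001, -1.0]]
wrist_force: [0.3, 0.7, 0.4]
gripper_width: 1.001
gripper_force: 0.0
```

>>> drive_tool([
  [100,25,-32.5,0,0,0,0.01],
  [100,25,-32.5,0,0,0,0.01],
  [100,25,-32.5,0,0,0,0.01],
  [100,25,-32.5,0,0,0,0.01],
  [100,0,0,0,0,0,0],
])

```text
time_s: 2.25
tcp_pos: [0.4916, 0.1497, 0.2415]
ee_rot: [[0.996, -0.091, 0.001], [-0.091, -0.996, -0.001], [0.001, 0.001, -1.0]]
wrist_force: [0.3, 0.3, 0.3]
gripper_width: 1.003
gripper_force: 0.0
```

>>> drive_tool([
  [100,24,-32,0,0,0,0.01],
  [100,24,-32,0,0,0,0.01],
  [100,8.5,-11,-25,0,0,0],
  [100,0,0,-40,0,0,0],
  [100,0,0,-30,0,0,0],
])

```text
time_s: 2.67
tcp_pos: [0.5451, 0.0784, 0.1448]
ee_rot: [[0.998, -0.067, -0.0], [-0.067, -0.998, 0.001], [-0.0, -0.001, -1.0]]
wrist_force: [-0.9, 1.0, -0.6]
gripper_width: 1.001
gripper_force: 0.0
```

>>> drive_tool([
  [100,0,0,-15,0,0,0],
  [100,0,0,-10,0,0,0],
  [100,0,0,-6,0,0,0],
  [100,0,0,0,0,0,0],
])

```text
time_s: 3.0
tcp_pos: [0.545, 0.0796, 0.115]
ee_rot: [[0.998, -0.063, -0.001], [-0.063, -0.998, -0.0], [-0.001, 0.001, -1.0]]
wrist_force: [-0.5, 0.1, -0.3]
gripper_width: 0.998
gripper_force: 0.0
```

Run:
```python
from h import *
c=capture("side"); save(c,"side1.png",(240,80,440,260),3)
```

```text
(no output)
```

View pics/side1.png

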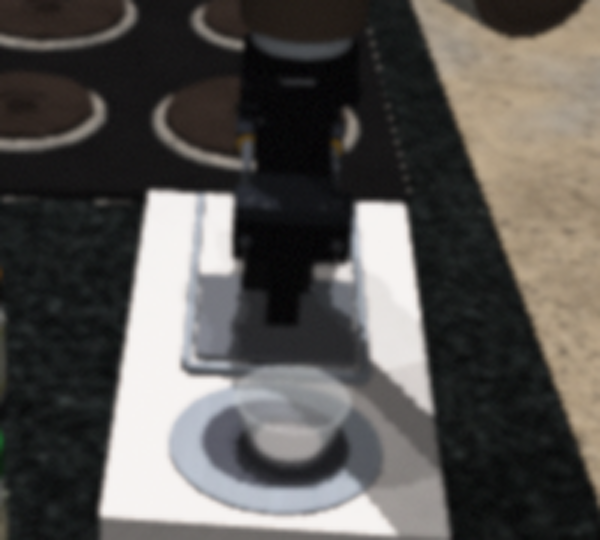

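The side view shows the finger just over the plate, centred across the guard near (285,310); the dish is clear of it. I shift slightly and close.

>>> drive_tool([
  [100,2.5,-5,0,0,0,0],
  [0,0,0,0,0,0,0],
  [0,0,0,0,0,0,0],
  [0,0,0,0,0,0,0],
  [0,0,0,0,0,0,0],
])

```text
time_s: 3.47
tcp_pos: [0.5479, 0.0744, 0.1161]
ee_rot: [[0.998, -0.064, 0.001], [-0.064, -0.998, 0.0], [0.001, -0.0, -1.0]]
wrist_force: [0.6, -0.4, -1.0]
gripper_width: 0.781
gripper_force: 0.0
```

>>> drive_tool([
  [0,0,0,0,0,0,0],
  [0,0,0,0,0,0,0],
  [0,0,0,0,0,0,0],
])

```text
time_s: 3.72
tcp_pos: [0.5476, 0.0744, 0.1156]
ee_rot: [[0.998, -0.064, 0.0], [-0.064, -0.998, -0.0], [0.0, 0.0, -1.0]]
wrist_force: [-0.3, 0.1, -0.1]
gripper_width: 0.553
gripper_force: 0.0
```

>>> drive_tool([
  [0,0,0,0,0,0,0],
  [0,0,0,0,0,0,0],
  [0,0,0,0,0,0,0],
  [0,0,0,0,0,0,0],
  [0,0,0,0,0,0,0],
])

```text
time_s: 4.13
tcp_pos: [0.5477, 0.0744, 0.1155]
ee_rot: [[0.998, -0.064, -0.0], [-0.064, -0.998, -0.0], [-0.0, 0.0, -1.0]]
wrist_force: [0.4, -0.3, 0.4]
gripper_width: 0.171
gripper_force: 0.0
```

>>> drive_tool([
  [0,0,0,0,0,0,0],
  [0,0,0,0,0,0,0],
])

```text
time_s: 4.3
tcp_pos: [0.5477, 0.0743, 0.1155]
ee_rot: [[0.998, -0.064, -0.0], [-0.064, -0.998, -0.0], [-0.0, 0.0, -1.0]]
wrist_force: [0.0, -0.9, 0.2]
gripper_width: 0.132
gripper_force: 30.0
```

>>> drive_tool([
  [0,-0.7,-10,0,0,0,0],
  [0,-0.7,-10,0,0,0,0],
  [0,-0.7,-10,0,0,0,0],
  [0,-0.7,-10,0,0,0,0],
  [0,-0.7,-10,0,0,0,0],
])

```text
time_s: 4.72
tcp_pos: [0.5441, 0.0233, 0.1155]
ee_rot: [[0.998, -0.064, 0.0], [-0.064, -0.998, 0.0], [0.0, -0.0, -1.0]]
wrist_force: [0.7, 2.9, -0.9]
gripper_width: 0.137
gripper_force: 30.0
```

>>> drive_tool([
  [0,-0.7,-10,0,0,0,0],
  [0,-0.7,-10,0,0,0,0],
  [0,-0.7,-10,0,0,0,0],
  [0,-0.7,-10,0,0,0,0],
  [0,-0.7,-10,0,0,0,0],
])

```text
time_s: 5.13
tcp_pos: [0.5407, -0.0267, 0.1155]
ee_rot: [[0.998, -0.064, 0.0], [-0.064, -0.998, 0.0], [0.0, -0.0, -1.0]]
wrist_force: [1.1, 2.8, -1.1]
gripper_width: 0.137
gripper_force: 30.0
```

>>> drive_tool([
  [0,-0.4,-5,0,0,0,0],
  [0,0,0,0,0,0,0],
])

```text
time_s: 5.3
tcp_pos: [0.5403, -0.0323, 0.1155]
ee_rot: [[0.998, -0.065, -0.0], [-0.065, -0.998, -0.001], [-0.0, 0.001, -1.0]]
wrist_force: [1.1, -2.3, -3.0]
gripper_width: 0.136
gripper_force: 30.0
```

>>> drive_tool([
  [0,-0.1,-2,0,0,0,0],
  [0,-0.1,-1,0,0,0,0],
  [0,0,0,0,0,0,0],
])

```text
time_s: 5.55
tcp_pos: [0.5402, -0.0331, 0.1155]
ee_rot: [[0.998, -0.063, 0.0], [-0.063, -0.998, 0.001], [0.0, -0.001, -1.0]]
wrist_force: [1.5, 2.3, -1.8]
gripper_width: 0.135
gripper_force: 30.0
```

>>> drive_tool([
  [0,0,-1,0,0,0,0],
  [0,0,0,0,0,0,0],
])

```text
time_s: 5.72
tcp_pos: [0.5402, -0.0332, 0.1155]
ee_rot: [[0.998, -0.063, 0.001], [-0.063, -0.998, 0.002], [0.0, -0.002, -1.0]]
wrist_force: [1.7, 7.0, -1.9]
gripper_width: 0.132
gripper_force: 30.0
```

>>> drive_tool([
  [40,0,1,0,0,0,0],
  [40,0,1,0,0,0,0],
  [40,0,0,0,0,0,0],
  [40,0,0,3,0,0,0],
  [40,0,0,10,0,0,0],
])

```text
time_s: 6.13
tcp_pos: [0.5388, -0.033, 0.1276]
ee_rot: [[0.998, -0.064, -0.004], [-0.064, -0.998, -0.001], [-0.004, 0.001, -1.0]]
wrist_force: [0.6, 0.5, -0.1]
gripper_width: 0.376
gripper_force: 0.0
```

>>> drive_tool([
  [40,0,0,25,0,0,0.1],
  [40,0,0,30,0,0,0.1],
  [40,0,0,30,0,0,0.1],
  [40,0,0,0,0,0,0.1],
])

```text
time_s: 6.47
tcp_pos: [0.5437, -0.0328, 0.2214]
ee_rot: [[0.942, 0.336, 0.014], [0.336, -0.942, 0.0], [0.013, 0.004, -1.0]]
wrist_force: [0.1, 0.8, 0.3]
gripper_width: 0.4
gripper_force: 0.0
```

Run:
```python
from h import *
s=sense(); print(s["joints"])
c=capture("top"); save(c,"top2.png",(280,200,440,320),5)
W=cloud(c); 
for l in("dial_grip","dish"):
    for r in masks_of(l,c)[:1]:
        q=W[r["region"]]; q=q[~np.isnan(q[:,0])]; print(l,r["p"],r["xy"],np.percentile(q,[2,50,98],axis=0))
P=W.reshape(-1,3); P=P[~np.isnan(P[:,0])]
d=np.hypot(P[:,0]-.5515,P[:,1]-.1165)
q=P[(d<.036)&(P[:,2]>.068)&(P[:,2]<.084)]
r=cv2.minAreaRect((q[:,:2]*1000).astype(np.float32)); print(len(q),np.median(q[:,2]),r)
u,sv,vt=np.linalg.svd(q[:,:2]-q[:,:2].mean(0)); print(q.mean(0),np.degrees(np.arctan2(vt[0,1],vt[0,0])))
# well circle from low pts
k=P[(d<.06)&(P[:,2]<.062)&(P[:,2]>.03)]
print("well",len(k),np.percentile(k,[1,50,99],axis=0),cv2.minEnclosingCircle((k[:,:2]*1000).astype(np.float32)))
```

```text
[ 13.70208916  14.78946886 -13.27895699   0.19664729 -61.16505207
  95.82597245]
dial_grip 0.97 [329.3, 252.9] [[0.52266051 0.08478507 0.05045665]
 [0.55194799 0.11807478 0.05371739]
 [0.58371464 0.14634169 0.07865587]]
dish 0.82 [270.6, 249.9] [[0.52197949 0.22571459 0.09177509]
 [0.55340449 0.25523122 0.10278522]
 [0.58415226 0.28456497 0.12729867]]
123 0.07685239044171681 ((551.2891235351562, 116.82762908935547), (44.08160400390625, 12.981889724731445), 29.997432708740234)
[0.55129697 0.1172356  0.07650754] -150.87936691533218
well 969 [[0.51246149 0.07215552 0.03368632]
 [0.55452991 0.11837361 0.05231757]
 [0.5943386  0.15362225 0.05933261]] ((551.9917602539062, 115.6231918334961), 44.6265983581543)
```

View pics/top2.png

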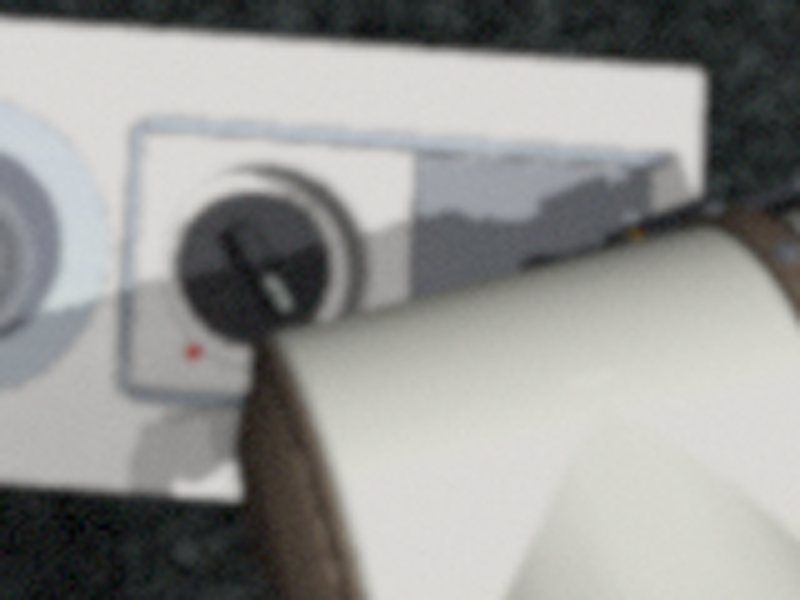

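The top view shows the open well, the bar running from (230,235) to (285,305) with the white mark front right, and the red dot at (194,351). The rectangle fit of 44.1 x 13.0 mm matches the bar. Next I move above the dial.

>>> drive_tool([
  [40,1.5,30,0,0,0,0.045],
  [40,1.5,30,0,0,0,0.045],
  [40,1.5,30,0,0,0,0.045],
  [40,1.5,30,0,0,0,0.045],
  [40,1.5,29.6,0,0,0,0],
])

```text
time_s: 7.03
tcp_pos: [0.5467, 0.1178, 0.2124]
ee_rot: [[0.87, 0.492, -0.003], [0.492, -0.87, -0.001], [-0.003, -0.0, -1.0]]
wrist_force: [0.4, -0.0, 0.2]
gripper_width: 0.397
gripper_force: 0.0
```

>>> drive_tool([
  [40,0,0,-20,0,0,0],
  [40,0,0,-20,0,0,0],
  [40,0,0,-20,0,0,0],
  [40,0,0,-20,0,0,0],
  [40,0,0,0,0,0,0],
])

```text
time_s: 7.45
tcp_pos: [0.544, 0.1155, 0.1283]
ee_rot: [[0.871, 0.491, -0.011], [0.491, -0.871, -0.004], [-0.012, -0.002, -1.0]]
wrist_force: [-1.3, -0.0, -0.6]
gripper_width: 0.399
gripper_force: 0.0
```

>>> drive_tool([
  [40,0,0,0,0,0,0],
  [40,0,0,0,0,0,0],
])

```text
time_s: 7.62
tcp_pos: [0.548, 0.117, 0.1341]
ee_rot: [[0.87, 0.493, 0.001], [0.493, -0.87, -0.0], [0.0, 0.001, -1.0]]
wrist_force: [0.1, -0.5, 0.4]
gripper_width: 0.402
gripper_force: 0.0
```

>>> drive_tool([
  [40,3.3,0,-10,0,0,0.008],
  [40,0,0,-10,0,0,0],
  [40,0,0,-10,0,0,0],
  [40,0,0,-10,0,0,0],
  [40,0,0,-5,0,0,0],
])

```text
time_s: 8.03
tcp_pos: [0.5499, 0.1165, 0.0865]
ee_rot: [[0.866, 0.5, -0.003], [0.5, -0.866, -0.001], [-0.003, -0.0, -1.0]]
wrist_force: [-1.2, -0.1, -0.5]
gripper_width: 0.402
gripper_force: 0.0
```

>>> drive_tool([
  [40,0,0,-3,0,0,0],
  [40,0,0,-2,0,0,0],
  [40,0,0,0,0,0,0],
  [40,0,0,0,0,0,0],
])

```text
time_s: 8.37
tcp_pos: [0.5511, 0.1171, 0.0838]
ee_rot: [[0.866, 0.501, 0.001], [0.501, -0.866, 0.0], [0.001, 0.0, -1.0]]
wrist_force: [-0.2, -0.5, 0.5]
gripper_width: 0.398
gripper_force: 0.0
```

>>> drive_tool([
  [0,0,0,0,0,0,0],
  [0,0,0,0,0,0,0],
  [0,0,0,0,0,0,0],
  [0,0,0,0,0,0,0],
  [0,0,0,0,0,0,0],
])

```text
time_s: 8.78
tcp_pos: [0.5507, 0.1175, 0.0838]
ee_rot: [[0.866, 0.5, -0.0], [0.5, -0.866, 0.001], [0.0, -0.001, -1.0]]
wrist_force: [-2.1, 2.1, 2.2]
gripper_width: 0.15
gripper_force: 30.0
```

>>> drive_tool([
  [0,0,0,0,0,0,0],
  [0,0,0,0,0,0,0],
])

```text
time_s: 8.95
tcp_pos: [0.5507, 0.1174, 0.0838]
ee_rot: [[0.866, 0.501, 0.0], [0.501, -0.866, 0.0], [0.0, -0.0, -1.0]]
wrist_force: [-2.3, 3.4, 1.4]
gripper_width: 0.145
gripper_force: 30.0
```

>>> drive_tool([
  [0,0,0,0,0,0,0],
])

```text
time_s: 9.03
tcp_pos: [0.5507, 0.1174, 0.0838]
ee_rot: [[0.866, 0.501, -0.0], [0.501, -0.866, 0.0], [0.0, -0.0, -1.0]]
wrist_force: [-2.8, 4.5, 3.7]
gripper_width: 0.144
gripper_force: 30.0
```

>>> drive_tool([
  [0,-0.3,0.5,-0.5,0,0,0],
  [0,0,0,0,0,0,0],
  [0,0,0,0,0,0,0],
])

```text
time_s: 9.28
tcp_pos: [0.5507, 0.1175, 0.0832]
ee_rot: [[0.866, 0.501, 0.0], [0.501, -0.866, -0.0], [0.0, 0.0, -1.0]]
wrist_force: [-2.6, 2.6, 3.2]
gripper_width: 0.142
gripper_force: 30.0
```

>>> drive_tool([
  [0,0,0,-0.5,0,0,0],
  [0,0,0,-0.5,0,0,0],
])

```text
time_s: 9.45
tcp_pos: [0.5507, 0.1175, 0.0821]
ee_rot: [[0.866, 0.501, 0.0], [0.501, -0.866, 0.0], [0.0, 0.0, -1.0]]
wrist_force: [-2.0, 2.1, 4.0]
gripper_width: 0.148
gripper_force: 30.0
```

>>> drive_tool([
  [0,0,0,-0.5,0,0,0],
  [0,0,0,-0.5,0,0,0],
  [0,0,0,-0.5,0,0,0],
])

```text
time_s: 9.7
tcp_pos: [0.5507, 0.1175, 0.0806]
ee_rot: [[0.866, 0.501, 0.0], [0.501, -0.866, -0.0], [0.0, 0.0, -1.0]]
wrist_force: [-1.9, 2.1, 3.9]
gripper_width: 0.148
gripper_force: 30.0
```

>>> drive_tool([
  [0,0,0,-0.4,0,0,0],
  [0,0,0,0,0,0,0],
])

```text
time_s: 9.87
tcp_pos: [0.5507, 0.1175, 0.0801]
ee_rot: [[0.866, 0.501, 0.0], [0.501, -0.866, -0.0], [0.0, 0.0, -1.0]]
wrist_force: [-1.6, 1.7, 3.1]
gripper_width: 0.144
gripper_force: 30.0
```

>>> drive_tool([
  [0,0,0,-0.3,0,0,0],
  [0,0,0,-0.3,0,0,0],
  [0,0,0,0,0,0,0],
])

```text
time_s: 10.12
tcp_pos: [0.5507, 0.1175, 0.0799]
ee_rot: [[0.866, 0.501, 0.0], [0.501, -0.866, -0.0], [0.0, 0.0, -1.0]]
wrist_force: [-2.7, 1.6, 5.3]
gripper_width: 0.146
gripper_force: 30.0
```

>>> drive_tool([
  [0,0,0,0,0,0,0],
  [0,0,0,0,0,0,0],
])

```text
time_s: 10.28
tcp_pos: [0.5507, 0.1175, 0.0798]
ee_rot: [[0.866, 0.501, 0.0], [0.501, -0.866, -0.0], [0.0, 0.0, -1.0]]
wrist_force: [-2.4, 1.2, 6.1]
gripper_width: 0.148
gripper_force: 30.0
```

>>> drive_tool([
  [0,0,0,-0.3,0,0,0],
  [0,0,0,0,0,0,0],
  [0,0,0,0,0,0,0],
])

```text
time_s: 10.53
tcp_pos: [0.5507, 0.1175, 0.0798]
ee_rot: [[0.866, 0.501, 0.0], [0.501, -0.866, -0.0], [0.0, 0.0, -1.0]]
wrist_force: [-2.4, 2.3, 7.2]
gripper_width: 0.142
gripper_force: 30.0
```

>>> drive_tool([
  [0,0,0,-0.4,0,0,0],
  [0,0,0,-0.3,0,0,0],
  [0,0,0,0,0,0,0],
  [0,0,0,0,0,0,0],
])

```text
time_s: 10.87
tcp_pos: [0.5507, 0.1175, 0.0796]
ee_rot: [[0.866, 0.501, 0.0], [0.501, -0.866, -0.0], [0.0, 0.0, -1.0]]
wrist_force: [-3.1, 1.7, 9.7]
gripper_width: 0.145
gripper_force: 30.0
```

>>> drive_tool([
  [0,0,0,-0.4,0,0,0],
  [0,0,0,-0.2,0,0,0],
  [0,0,0,0,0,0,0],
  [0,0,0,0,0,0,0],
])

```text
time_s: 11.2
tcp_pos: [0.5507, 0.1175, 0.0794]
ee_rot: [[0.865, 0.501, 0.001], [0.501, -0.865, -0.0], [0.0, 0.0, -1.0]]
wrist_force: [-4.9, 1.0, 11.8]
gripper_width: 0.145
gripper_force: 30.0
```

>>> drive_tool([
  [0,-0.5,0.2,0,0,0,0],
  [0,-0.3,0,0,0,0,-0.03],
  [0,0,0,0,0,0,-0.03],
  [0,0,0,0,0,0,0],
])

```text
time_s: 11.53
tcp_pos: [0.5506, 0.1175, 0.0795]
ee_rot: [[0.894, 0.448, 0.002], [0.448, -0.894, -0.0], [0.002, 0.001, -1.0]]
wrist_force: [-2.4, 0.1, 10.1]
gripper_width: 0.147
gripper_force: 30.0
```

```bash
python3 -c "
from station import sense
s=sense();print(s['moment'],s['wrist_force'],s['tcp_pos'])"
```

```text
[-0.12163961  0.75073743  0.06313157] [-2.39023083  0.10903671 10.09877854] [0.55060977 0.11752855 0.07947442]
```

>>> drive_tool([
  [0,0,0,-0.3,0,0,-0.03],
  [0,0,0,0,0,0,-0.03],
  [0,0,0,0,0,0,-0.03],
  [0,0,0,0,0,0,-0.03],
])

```text
time_s: 11.87
tcp_pos: [0.5506, 0.1175, 0.0793]
ee_rot: [[0.941, 0.337, 0.002], [0.337, -0.941, -0.0], [0.002, 0.001, -1.0]]
wrist_force: [-3.6, 0.2, 11.7]
gripper_width: 0.144
gripper_force: 30.0
```

```bash
python3 -c "
from station import sense
s=sense();print(s['moment'],s['wrist_force'],s['tcp_pos'])"
```

```text
[-0.06242863  0.94909561  0.08975081] [-3.59340153  0.22961525 11.6551634 ] [0.55057856 0.11754602 0.07934808]
```

>>> drive_tool([
  [0,-0.3,0,0,0,0,-0.04],
  [0,0,0,0,0,0,-0.04],
  [0,0,0,0,0,0,-0.04],
  [0,0,0,0,0,0,-0.04],
  [0,0,0,0,0,0,-0.04],
])

```text
time_s: 12.28
tcp_pos: [0.5505, 0.1176, 0.0794]
ee_rot: [[0.99, 0.143, 0.003], [0.143, -0.99, -0.0], [0.002, 0.001, -1.0]]
wrist_force: [-2.7, 0.1, 11.0]
gripper_width: 0.144
gripper_force: 30.0
```

```bash
python3 -c "
from station import sense
s=sense();print(s['moment'],s['wrist_force'],s['tcp_pos'])"
```

```text
[-0.07655018  0.73019876  0.02465009] [-2.74944571  0.07790498 10.95036234] [0.55051336 0.11756677 0.07936469]
```

>>> drive_tool([
  [0,0,0,0,0,0,-0.05],
  [0,0,0,0,0,0,-0.05],
  [0,0,0,0,0,0,-0.05],
  [0,0,0,0,0,0,-0.05],
  [0,0,0,0,0,0,-0.05],
])

```text
time_s: 12.7
tcp_pos: [0.5505, 0.1176, 0.0794]
ee_rot: [[0.994, -0.107, 0.003], [-0.107, -0.994, -0.0], [0.003, -0.0, -1.0]]
wrist_force: [-2.2, -0.5, 10.9]
gripper_width: 0.144
gripper_force: 30.0
```

```bash
python3 -c "
from station import sense
s=sense();print(s['moment'],s['wrist_force'],s['tcp_pos'])"
```

```text
[-0.03755504  0.80341839  0.05553459] [-2.15235484 -0.48146575 10.87643672] [0.55052343 0.1175726  0.0793986 ]
```

Now at −6.1°; target about −41°, so 0.61 rad remain.

>>> drive_tool([
  [0,0,0,0,0,0,-0.05],
  [0,0,0,0,0,0,-0.05],
  [0,0,0,0,0,0,-0.05],
  [0,0,0,0,0,0,-0.05],
  [0,0,0,0,0,0,-0.05],
])

```text
time_s: 13.12
tcp_pos: [0.5505, 0.1176, 0.0794]
ee_rot: [[0.937, -0.349, 0.002], [-0.349, -0.937, -0.0], [0.002, -0.001, -1.0]]
wrist_force: [-3.1, 0.5, 10.7]
gripper_width: 0.144
gripper_force: 30.0
```

>>> drive_tool([
  [0,0,0,0,0,0,-0.05],
  [0,0,0,0,0,0,-0.05],
  [0,0,0,0,0,0,-0.05],
  [0,0,0,0,0,0,-0.04],
  [0,0,0,0,0,0,0],
])

```text
time_s: 13.53
tcp_pos: [0.5505, 0.1176, 0.0794]
ee_rot: [[0.855, -0.519, 0.003], [-0.519, -0.855, -0.0], [0.002, -0.001, -1.0]]
wrist_force: [-2.8, 1.2, 11.1]
gripper_width: 0.147
gripper_force: 30.0
```

```bash
python3 -c "
from station import sense
s=sense();print(s['moment'],s['wrist_force'],s['tcp_pos'])"
```

```text
[0.03401965 0.78958931 0.02944603] [-2.75137935  1.20235894 11.07542434] [0.5505051  0.11763494 0.07936602]
```

>>> drive_tool([
  [0,0,0,0,0,0,-0.04],
  [0,0,0,0,0,0,-0.04],
  [0,0,0,0,0,0,-0.04],
  [0,0,0,0,0,0,-0.04],
  [0,0,0,0,0,0,0],
])

```text
time_s: 13.95
tcp_pos: [0.5505, 0.1177, 0.0794]
ee_rot: [[0.761, -0.649, 0.003], [-0.649, -0.761, -0.0], [0.002, -0.002, -1.0]]
wrist_force: [-2.5, -0.0, 10.6]
gripper_width: 0.145
gripper_force: 30.0
```

```bash
python3 -c "
from station import sense
s=sense();print(s['moment'],s['wrist_force'],s['tcp_pos'])"
```

```text
[0.081197   0.8485098  0.09334108] [-2.53100460e+00 -4.19905544e-04  1.06387358e+01] [0.55053806 0.11766206 0.07939456]
```

>>> drive_tool([
  [0,0,0,1,0,0,0],
  [0,0,0,1,0,0,0],
  [0,0,0,1,0,0,0],
  [0,0,0,1,0,0,0],
  [0,0,0,0.8,0,0,0],
])

```text
time_s: 14.37
tcp_pos: [0.5505, 0.1176, 0.0828]
ee_rot: [[0.761, -0.648, 0.002], [-0.648, -0.761, 0.0], [0.001, -0.001, -1.0]]
wrist_force: [2.3, -1.2, 3.8]
gripper_width: 0.15
gripper_force: 30.0
```

>>> drive_tool([
  [0,0,0,0.5,0,0,0],
  [0,0,0,0.4,0,0,0],
  [0,0,0,0,0,0,0],
  [0,0,0,0,0,0,0],
])

```text
time_s: 14.7
tcp_pos: [0.5504, 0.1177, 0.0836]
ee_rot: [[0.761, -0.648, 0.002], [-0.648, -0.761, 0.0], [0.001, -0.001, -1.0]]
wrist_force: [4.7, -2.8, 3.7]
gripper_width: 0.149
gripper_force: 30.0
```

>>> drive_tool([
  [0,0.6,-0.3,0,0,0,0],
  [35,0,0,0,0,0,0],
  [35,0,0,0,0,0,0],
  [35,0,0,0,0,0,0],
  [35,0,0,0,0,0,0],
])

```text
time_s: 15.12
tcp_pos: [0.5486, 0.1171, 0.0823]
ee_rot: [[0.761, -0.649, -0.003], [-0.649, -0.761, -0.001], [-0.002, 0.003, -1.0]]
wrist_force: [0.2, -0.5, 0.1]
gripper_width: 0.323
gripper_force: 0.0
```

>>> drive_tool([
  [35,0,0,5,0,0,0],
  [35,0,0,15,0,0,0],
  [35,0,0,30,0,0,0],
  [35,0,0,40,0,0,0],
  [35,0,0,0,0,0,0],
])

```text
time_s: 15.53
tcp_pos: [0.5542, 0.1188, 0.1814]
ee_rot: [[0.762, -0.647, 0.014], [-0.647, -0.762, 0.004], [0.008, -0.012, -1.0]]
wrist_force: [0.8, 0.9, 1.3]
gripper_width: 0.35
gripper_force: 0.0
```

>>> drive_tool([
  [35,-0.5,-30,0,0,0,0.12],
  [35,-0.5,-30,0,0,0,0.12],
  [35,-0.5,-30,0,0,0,0.12],
  [35,-0.5,-30,0,0,0,0.12],
  [35,-0.5,-29,0,0,0,0.12],
])

```text
time_s: 15.95
tcp_pos: [0.5471, -0.0328, 0.1736]
ee_rot: [[0.995, -0.099, -0.0], [-0.099, -0.995, 0.0], [-0.0, -0.0, -1.0]]
wrist_force: [0.6, -0.1, -1.1]
gripper_width: 0.351
gripper_force: 0.0
```

>>> drive_tool([
  [35,0,0,0,0,0,0.04],
  [35,0,0,0,0,0,0],
  [35,0,0,0,0,0,0],
])

```text
time_s: 16.2
tcp_pos: [0.5474, -0.0318, 0.1734]
ee_rot: [[0.998, -0.068, -0.0], [-0.068, -0.998, 0.0], [-0.0, -0.0, -1.0]]
wrist_force: [-0.7, -0.8, 0.2]
gripper_width: 0.351
gripper_force: 0.0
```

Run:
```python
from h import *
c=capture("top"); save(c,"top3.png",(280,200,440,320),5)
W=cloud(c); P=W.reshape(-1,3); P=P[~np.isnan(P[:,0])]
d=np.hypot(P[:,0]-.5515,P[:,1]-.1165)
q=P[(d<.036)&(P[:,2]>.068)&(P[:,2]<.084)]
print(len(q),np.median(q[:,2]),cv2.minAreaRect((q[:,:2]*1000).astype(np.float32)))
```

```text
102 0.07691250623593346 ((551.9368286132812, 116.51117706298828), (13.008488655090332, 42.6785888671875), 50.182682037353516)
```

View pics/top3.png

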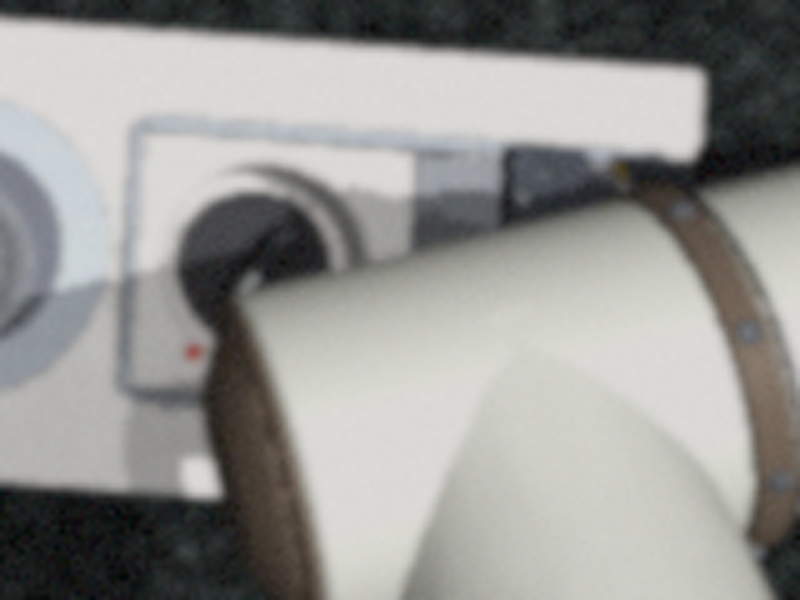

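The white mark at (250,280) points toward the red dot at (194,351). The bar top is at z = 76.9 mm at −39.8°, so the dial is on and fully up. Next I grip the fin again.

>>> drive_tool([
  [35,-7,-1.4,-10,0,0,0],
  [35,0,0,-15,0,0,0],
  [35,0,0,-8,0,0,0],
  [35,0,0,0,0,0,0],
  [35,0,0,0,0,0,0],
])

```text
time_s: 16.67
tcp_pos: [0.5407, -0.0325, 0.1402]
ee_rot: [[0.998, -0.065, -0.001], [-0.065, -0.998, -0.0], [-0.001, 0.001, -1.0]]
wrist_force: [0.5, 0.3, 0.7]
gripper_width: 0.351
gripper_force: 0.0
```

>>> drive_tool([
  [35,0,-0.5,-10,0,0,0],
  [35,0,0,-9,0,0,0],
  [35,0,0,-5,0,0,0],
  [35,0,0,0,0,0,0],
  [35,0,0,0,0,0,0],
])

```text
time_s: 17.08
tcp_pos: [0.5404, -0.0336, 0.1159]
ee_rot: [[0.998, -0.066, -0.001], [-0.066, -0.998, -0.0], [-0.001, 0.0, -1.0]]
wrist_force: [-0.1, -0.4, -0.3]
gripper_width: 0.349
gripper_force: 0.0
```

>>> drive_tool([
  [0,0,0,0,0,0,0],
  [0,0,0,0,0,0,0],
  [0,0,0,0,0,0,0],
  [0,0,0,0,0,0,0],
  [0,0,0,0,0,0,0],
])

```text
time_s: 17.5
tcp_pos: [0.5408, -0.0331, 0.1167]
ee_rot: [[0.998, -0.066, 0.001], [-0.066, -0.998, 0.001], [0.001, -0.001, -1.0]]
wrist_force: [0.1, 2.2, 1.1]
gripper_width: 0.137
gripper_force: 30.0
```

>>> drive_tool([
  [0,0.7,10,0,0,0,0],
  [0,0.7,10,0,0,0,0],
  [0,0.7,10,0,0,0,0],
  [0,0.7,10,0,0,0,0],
  [0,0.7,10,0,0,0,0],
])

```text
time_s: 17.92
tcp_pos: [0.5443, 0.0176, 0.1167]
ee_rot: [[0.998, -0.065, 0.0], [-0.065, -0.998, -0.0], [0.0, 0.0, -1.0]]
wrist_force: [0.2, -2.8, 3.4]
gripper_width: 0.132
gripper_force: 30.0
```

>>> drive_tool([
  [0,0.7,10,0,0,0,0],
  [0,0.7,10,0,0,0,0],
  [0,0.7,10,0,0,0,0],
  [0,0.7,10,0,0,0,0],
  [0,0.7,10,0,0,0,0],
])

```text
time_s: 18.33
tcp_pos: [0.5478, 0.0676, 0.1166]
ee_rot: [[0.998, -0.065, 0.0], [-0.065, -0.998, -0.0], [0.0, 0.0, -1.0]]
wrist_force: [-0.0, -3.7, 5.0]
gripper_width: 0.137
gripper_force: 30.0
```

>>> drive_tool([
  [0,0.6,8,0,0,0,0],
  [0,0.3,4,0,0,0,0],
  [0,0,2,0,0,0,0],
  [0,0,1,0,0,0,0],
  [0,0,0,0,0,0,0],
])

```text
time_s: 18.75
tcp_pos: [0.5487, 0.0817, 0.1166]
ee_rot: [[0.998, -0.065, 0.0], [-0.065, -0.998, -0.0], [0.0, 0.0, -1.0]]
wrist_force: [0.3, -3.8, 5.0]
gripper_width: 0.134
gripper_force: 30.0
```

>>> drive_tool([
  [0,0,1,0,0,0,0],
  [0,0,0,0,0,0,0],
  [35,0,0,0,0,0,0],
  [35,0,0,0,0,0,0],
  [35,0,-1,0,0,0,0],
])

```text
time_s: 19.17
tcp_pos: [0.5479, 0.0821, 0.1155]
ee_rot: [[0.998, -0.066, -0.001], [-0.066, -0.998, 0.001], [-0.001, -0.0, -1.0]]
wrist_force: [-0.4, 0.4, 1.0]
gripper_width: 0.279
gripper_force: 0.0
```

>>> drive_tool([
  [35,0,0,0,0,0,0],
  [35,0,0,5,0,0,0],
  [35,0,0,20,0,0,0],
  [35,0,0,40,0,0,0],
  [35,0,0,20,0,0,0],
])

```text
time_s: 19.58
tcp_pos: [0.5499, 0.082, 0.205]
ee_rot: [[0.998, -0.065, 0.004], [-0.065, -0.998, 0.001], [0.004, -0.001, -1.0]]
wrist_force: [1.1, 1.1, 0.2]
gripper_width: 0.351
gripper_force: 0.0
```

>>> drive_tool([
  [35,0,-30,0,0,0,0],
  [35,0,-30,0,0,0,0],
  [35,0,-30,0,0,0,0],
  [35,0,-30,0,0,0,0],
  [35,0,0,0,0,0,0],
])

```text
time_s: 20.0
tcp_pos: [0.5479, -0.0419, 0.2016]
ee_rot: [[0.998, -0.07, -0.0], [-0.07, -0.998, -0.0], [-0.0, 0.0, -1.0]]
wrist_force: [1.0, 0.2, 0.4]
gripper_width: 0.349
gripper_force: 0.0
```

Run:
```python
from h import *
print(sense()["tcp_pos"])
for n in ("top","side"):
    c=capture(n); save(c,n+"4.png")
    W=cloud(c).reshape(-1,3); W=W[~np.isnan(W[:,0])]
    th=np.radians(-4); R=np.array([[np.cos(th),-np.sin(th)],[np.sin(th),np.cos(th)]])
    L=(W[:,:2]-[.552,.1270])@R
    f=L[(W[:,2]>.103)&(W[:,2]<.118)&(abs(L[:,1]+.05)<.03)&(abs(L[:,0])<.04)]
    print(n,len(f),f.min(0),f.max(0),f.mean(0))
```

```text
[ 0.54789296 -0.04190792  0.20160031]
top 61 [ 0.00407529 -0.05219607] [ 0.02367129 -0.04010994] [ 0.01458407 -0.04518807]
side 162 [-0.02467192 -0.04904162] [ 0.02369788 -0.03356754] [-0.0003065 -0.040209 ]
```

View pics/top4.png

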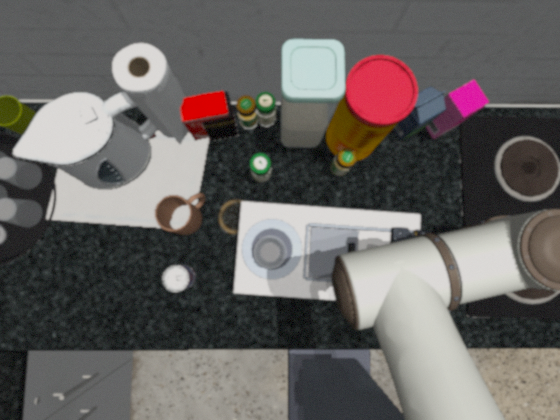

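The guard is shut: its fin is 46 mm from the warmer's centre, as it must be. The dish, at (270,250), and the other loose things stand as they did, and the arm is clear of everything.

```bash
python3 -c "
from station import finish_job
print(finish_job())"
```

```text
the job is handed in; nothing more can be done
None
```

I handed the job in after 20 s of robot time: the dial measured on and fully up, the guard shut, and the dish and other loose things unmoved in the last picture; `finish_job` returned no verdict.

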